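# Close the coffee kit box and lock its push-and-turn catch

## Robot

A 6-joint arm with a two-finger parallel gripper is mounted at the origin on a cart in front of the work surface, level with it; the furniture and walls round the work are solid. World frame = base frame: x ahead of the robot, y to its left, z up, the work surface at z = 0. Lengths are in m, angles in rad, forces in N, time in s.
With the tool pointing down it reaches from about 0.3 to 0.775 m from the base axis. Payload 14.6 kg.
Tool frame: the origin (TCP) lies between the finger pads; the fingertips stand ctrl.tip_extent ahead of it and the grasp point (between the pads) lies 3 mm ahead of it (ctrl.tip_extent is the distance from the TCP to the fingertips, in m); z points along the fingers, y is the line along which they close (so a half turn about z gives the same grasp; the last joint's range is limited). The gripper opens to 94 mm and grips with 3 to 60 N. Pads are 16 mm wide; open, the fingers measure 119 mm over their backs; the gripper's body (75 mm by 177 mm) begins 78 mm behind the grasp point.
Start: joints at [1.057, 0.3, 1.521, -0, 1.321, -0.067], TCP at [0.238, 0.496, 0.227] pointing down, gripper open.
Joint ranges: [-3.03, 3.03], [-0.79, 2.21], [0.23, 2.52], [-1.04, 4.18], [0, 3.07], [-2.55, 2.55]. Speed limits (rad/s): [2.22, 2.22, 2.57, 3.14, 3.14, 3.14].

## Interface

Orientations are given as [roll, pitch, yaw] about the fixed x, y, z axes, in that order (R = Rz(yaw) Ry(pitch) Rx(roll)).
In Python, from station import ctrl, viewer, readout, job gives the robot as it stands (ctrl), with the cameras (viewer), the readings (readout) and the job (job).
- The arm moves only by the shell command python3 shift.py 'ROWS' [OPENING] [FORCE]. ROWS is a JSON object whose key "motion" holds a list of rows, 1 to 10 of them, each of 6 numbers: dx, dy, dz in units of 100 mm, then a rotation vector rx, ry, rz in units of 0.05 rad; each row shifts and turns the commanded pose from where the row before left it, along the tool's axes as they then stand; what a row does not reach is not made up. A row lasts 1/10 s, in which the tool goes at most 0.05 m and 0.15 rad, less where a joint would pass 70% of its speed; a pose out of reach is approached as far as the arm can. OPENING is the finger opening in m, set as the command begins (- or left out keeps the last). The fingers move at their own pace and stop on an object; FORCE is the grip in N (left out, the last holds). Time passes only in rows, so rows that do not move let the fingers close. It prints the time, the measured TCP pose, the force, the opening and the grip force at its end. Input that does not fit is refused with a message, and nothing moves.
- readout.get_obs(): the state, without advancing time (a new reading comes with each control period).
- viewer.camera(name): name is "scene" or "side" or "wrist"; returns a dict with "pixels" (480x640x3 uint8, blue, green, red), "fx", "fy", "cx", "cy" (pixels), "extrinsics" (4x4, takes a point from camera to world coordinates). Camera axes: x right, y up, looking along -z (the intrinsics and any distortion apply to the point x, -y, -z); pixel columns grow to the right and rows downward; lengths in m; the calibration is good to about 2 mm. The wrist camera is an equidistant fisheye: a pixel r from the principal point sees the ray r / f radians off the axis. A picture is of the moment at which its call begins. There is no depth.
- job.hand_in(): hands the job in; it is judged then, once.
The state is a dict: "time_s": time; "qpos": joint angles; "joint_vel": joint speeds; "tau": joint torques, N m; "ee_pos": TCP position; "eef_rot": TCP orientation; "force": force on the tool from outside, world axes, zero at the start; "moment": the same for the moment, N m; "grip_width": finger opening in m; "grip_force": force on a finger pad.
Only numpy, scipy, OpenCV 4.12 (cv2) and the standard library are available. Lean on these libraries where they do the work, as an engineer would, in place of code of your own. Each camera call takes 0.05 s, during which the arm holds its last target. There are 200 camera calls.

## Task

Close up the coffee kit box: tip its leaning lid forward past upright until it overbalances and let go, so that it drops shut by its own weight, not guided down by hand. Then lock the lid: push its knob down against the spring until it is felt to bottom, without ramming it, and, keeping it down, turn it clockwise as far as it goes, and let go. Do not knock over or shift the tamper and the cup beside the box.

Things in the scene. Friction and masses are not known exactly. Their poses are not given: they have to be found in the camera images.
- kit_box: Plain brown wooden box, 120 (its x, front to back) x 170 (its y) x 80 mm high, walls 6 mm, fixed to the worktop. Origin: centre of its underside; its -x side is the front, nearest the robot. The hinge axis lies along the box's y at x = +60 mm, z = +80 mm. A leveller and a teaspoon lie inside.
- lid (a joint): Hinge of the wooden lid, rad: 0 = shut, 1.57 = upright, 2.1 = leaning back on its stay, as it is found. Nearly free hinge; lid 0.27 to 0.4 kg with its knob. It leans away from the robot, so push it from behind (the box's +x side) to the front, beside the knob, which sticks out behind the open lid. Below about 1.3 it falls forward by itself, shut within a second.
- lid_edge (a point): Middle of the lid's free edge, on its outer face (the face on top when shut). The lid is 120 mm long from the hinge to this edge, 170 mm wide, 8 mm thick; when shut its top is 88 mm above the worktop.
- knob (a joint): Turn of the push-and-turn knob, rad, clockwise seen from above the shut lid. Found at 0.1 to 0.45, unlocked. Not pushed it turns only to about 0.55, where inner lugs block it; pushed fully down (spring 5 N at first, 7 to 10 N at the bottom), it turns on to the end stop at 1.6. Beyond 1.45 the lugs hold it when it springs up. At 0 its bar lies along the box's y, at 1.57 along x.
- knob_top (a point): Middle of the top of the knob's black grip bar: 12 mm thick, 42 mm long, 24 mm tall, on a round disc 42 mm across, 8 mm thick, 12 mm above the lid. The top is 44 mm above the lid, 132 mm above the worktop when shut; the knob's axis is 92 mm from the hinge, at mid width of the lid.
- tamper: Coffee tamper with a wooden handle, 58 mm across, 90 mm high, standing 40 to 80 mm clear of the box's left (+y) side. Origin: centre of its underside. Must stay.
- espresso_cup_c: Green and white espresso cup, 63 x 88 x 51 mm high, standing to the right (-y) of the box. Origin: under its middle. Must stay.
- seat: Steel ring, 40 mm across, on the lid under the knob's disc, whose underside (press_face) rests on it when the knob is fully pressed. It is screwed up or down differently each time, so the full press is 4 to 10 mm deep: feel for it. A total push of 12 to 30 N holds the knob down well; over 30 N on the ring beyond the spring is ramming. Origin: on the knob's axis, 5 mm below the ring's top.

How it is judged:
By the outcome, as a careful person would: the job done as asked, in the order asked, and still so for the second after the job is handed in, with the robot touching nothing.
It also fails if it takes over 59 s, if anything falls off the work surface, if the arm or the gripper's body presses on something with over 40 N, if the wrist force passes 120 N, or if a joint passes its speed limit or range.

## Working session

There is one attempt and no reset: what is moved stays moved. The work goes in short steps, Python scripts to look and compute and a shell command to move; the robot and the scene stay as the last step left them, time stands still between calls to the robot, and variables do not carry over. Pictures are saved under pics/ and viewed, at most 10 in all, crops included, and the job is handed in when it is done.

```bash
ls; mkdir -p pics; python3 - <<'E'
from station import ctrl, viewer, readout, job
import cv2,numpy as np
for n in ["scene","side"]:
    c=viewer.camera(n); cv2.imwrite(f"pics/{n}0.png",c["pixels"]); print(n,c["fx"],c["fy"],c["cx"],c["cy"],np.round(c["extrinsics"],4).tolist(),[k for k in c])
o=readout.get_obs(); print(o, ctrl.tip_extent)
E
```

```text
pics
shift.py
station.py
scene 473.2128356768724 473.2128356768724 325.83959618235957 236.8573288574268 [[0.9135, 0.3167, -0.2555, 0.3043], [-0.4069, 0.712, -0.5722, -0.5055], [0.0007, 0.6267, 0.7793, 0.782], [0.0, 0.0, 0.0, 1.0]] ['pixels', 'fx', 'fy', 'cx', 'cy', 'extrinsics']
side 457.30359117018145 457.30359117018145 326.4809837758919 247.49987267255412 [[-0.9955, 0.038, -0.0871, 0.437], [-0.0924, -0.6017, 0.7934, 0.7154], [-0.0223, 0.7978, 0.6025, 0.6809], [0.0, 0.0, 0.0, 1.0]] ['pixels', 'fx', 'fy', 'cx', 'cy', 'extrinsics']
{'time_s': 0.1, 'qpos': array([ 1.05741427e+00,  3.00406270e-01,  1.52152509e+00, -7.53280852e-06,
        1.32071084e+00, -6.66097150e-02]), 'joint_vel': array([ 0.00094059, -0.00150602, -0.00131948, -0.00061274,  0.00014492,
        0.00133739]), 'tau': array([ 3.40261919e-03, -5.32649839e+01, -3.53281224e+01,  7.10023125e-02,
        2.34827958e-02, -2.49828787e-05]), 'ee_pos': array([0.23753283, 0.49582029, 0.22694557]), 'eef_rot': array([-3.14054495e+00, -6.25779066e-05,  2.69482215e+00]), 'force': array([-0.08568496,  0.37315472, -0.43287187]), 'moment': array([ 0.03821407, -0.04616702,  0.06078726]), 'grip_force': 0.0, 'grip_width': 0.09365810886401849} 0.022
```

View pics/scene0.png

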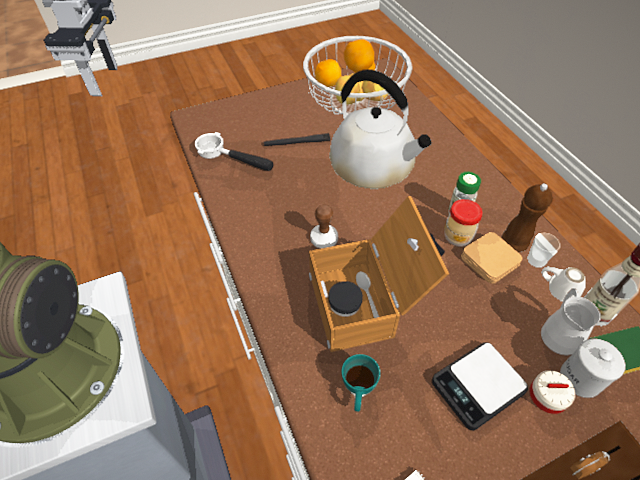

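View pics/side0.png

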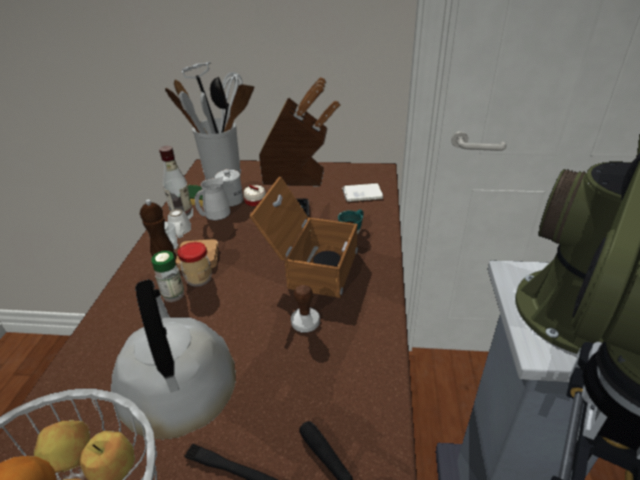

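The scene view shows the box with its rim at about (310-395, 243-345), the lid leaning back, the tamper at (323,235), the cup at (360,378), and a jar and bread behind the lid. The side view has the box at (285-357, 220-298) and the lid edge at (255-283, 180-215). I'll zoom in for the corners.

```bash
python3 - <<'E'
import cv2
a=cv2.imread("pics/scene0.png")[185:355,290:490]; b=cv2.imread("pics/side0.png")[170:340,235:375]
cv2.imwrite("pics/sc1.png",cv2.resize(a,None,fx=3.5,fy=3.5,interpolation=2)); cv2.imwrite("pics/sd1.png",cv2.resize(b,None,fx=3.5,fy=3.5,interpolation=2))
E
```

```text
(no output)
```

View pics/sc1.png

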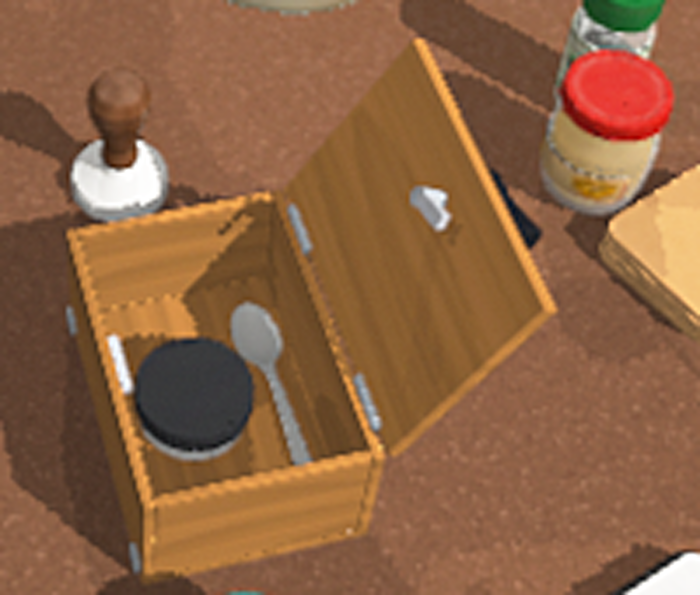

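View pics/sd1.png

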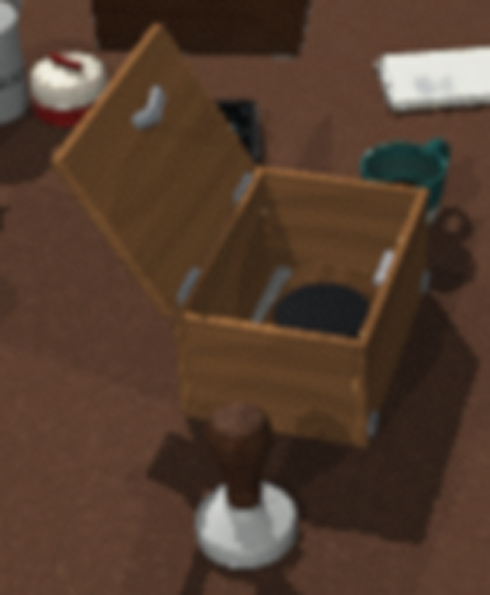

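```bash
cat > geo.py <<'E'
import numpy as np
from scipy.optimize import least_squares
from scipy.spatial.transform import Rotation as R
K={"scene":(473.2128,325.8396,236.8573,np.array([[0.9135,0.3167,-0.2555,0.3043],[-0.4069,0.712,-0.5722,-0.5055],[0.0007,0.6267,0.7793,0.782]])),
"side":(457.3036,326.4810,247.4999,np.array([[-0.9955,0.038,-0.0871,0.437],[-0.0924,-0.6017,0.7934,0.7154],[-0.0223,0.7978,0.6025,0.6809]]))}
def proj(n,P):
    f,cx,cy,E=K[n]; p=(np.asarray(P)-E[:,3])@E[:,:3]; return np.array([cx-f*p[...,0]/p[...,2],cy+f*p[...,1]/p[...,2]]).T
def onplane(n,u,v,z):
    f,cx,cy,E=K[n]; d=E[:,:3]@np.array([(u-cx)/f,-(v-cy)/f,-1]); return E[:,3]+d*(z-E[2,3])/d[2]
def lid(th,a,n,y): return [.06-a*np.cos(th)+n*np.sin(th),y,.08+a*np.sin(th)+n*np.cos(th)]
E
python3 - <<'E'
from geo import *
obs={"scene":(290,185,{"FL":(70,233),"BL":(272,195),"FR":(150,502),"BR":(380,458),"bFR":(148,575),"bBR":(362,532),"LL":(418,40),"LR":(550,308)}),
"side":(235,170,{"BL":(185,315),"FL":(365,345),"BR":(262,170),"FR":(425,190),"bFL":(362,443),"bBL":(188,412),"LL":(58,158),"LR":(158,25)})}
def loc(th):
    d={}
    for fb,x in(("F",-.06),("B",.06)):
        for lr,y in(("L",.085),("R",-.085)): d[fb+lr]=[x,y,.08]; d["b"+fb+lr]=[x,y,0]
    d["LL"]=lid(th,.12,.0,.085); d["LR"]=lid(th,.12,0,-.085); return d
def res(p):
    r=[];d=loc(p[3]);M=R.from_euler("z",p[2])
    for n,(ox,oy,o) in obs.items():
        for k,(u,v) in o.items(): r.append(proj(n,M.apply(d[k])+[p[0],p[1],0])-[ox+u/3.5,oy+v/3.5])
    return np.ravel(r)
s=least_squares(res,[.5,0,0,2.1],loss="soft_l1");print(s.x);print(np.round(res(s.x).reshape(-1,2),1).tolist())
M=R.from_euler("z",s.x[2])
for nm,P in(("knobtop",lid(s.x[3],.092,.052,0)),("edge",lid(s.x[3],.12,.008,0)),("knob shut",[-.032,0,.132])):print(nm,M.apply(P)+[s.x[0],s.x[1],0])
print("tamper top",onplane("scene",290+118/3.5,185+90/3.5,.085),onplane("side",235+240/3.5,170+418/3.5,.085))
print("cup",onplane("scene",361,371,.05),"handle",onplane("scene",359,407,.03))
print("redjar top",onplane("scene",290+617/3.5,185+90/3.5,.1),"bread",onplane("scene",464,257,.03), "kettle rim",onplane("scene",375,187,.0),onplane("scene",428,141,.1))
E
```

```text
[ 0.53451413 -0.10051373 -0.17792745  2.13320952]
[[-2.2, -1.0], [1.8, -2.2], [-2.7, 2.3], [0.8, -0.5], [-2.5, 2.8], [0.6, 0.3], [-0.7, -0.8], [-0.1, 0.6], [-3.4, -0.2], [0.3, -0.1], [-1.5, -1.8], [0.9, -0.9], [1.3, 0.5], [-1.5, 0.2], [-1.0, 0.4], [-0.4, -1.0]]
knobtop [ 0.68514548 -0.12760164  0.13010139]
edge [ 0.66320512 -0.12365613  0.17725066]
knob shut [ 0.50301932 -0.09485005  0.132     ]
tamper top [0.5559768  0.06858995 0.085     ] [0.5549268  0.06731352 0.085     ]
cup [ 0.48299605 -0.24530726  0.05      ] handle [ 0.45823982 -0.29014464  0.03      ]
redjar top [ 0.80275876 -0.0559113   0.1       ] bread [ 0.77907822 -0.11064077  0.03      ] kettle rim [0.72508905 0.15780247 0.        ] [0.84478182 0.15180415 0.1       ]
```

The manual's scale: shifts go in units of 100 mm and turns go in units of 0.05 rad. Converting my numbers, -0.037 m is -0.37, -0.024 m is -0.24, -0.134 rad is -2.68.

```bash
python3 shift.py '{"motion": [[0,0,-0.37,0,0,-2.68],[0,0,-0.36,0,0,-2.68],[-0.28,-0.24,0,0,0,0],[-0.28,-0.24,0,0,0,0],[-0.28,-0.24,0,0,0,0],[-0.28,-0.24,0,0,0,0],[-0.28,-0.24,0,0,0,0],[-0.28,-0.24,0,0,0,0],[-0.28,-0.24,0,0,0,0],[-0.28,-0.24,0,0,0,0]]}' 0 20
python3 shift.py '{"motion": [[-0.28,-0.24,0,0,0,0],[-0.28,-0.24,0,0,0,0],[-0.28,-0.24,0,0,0,0],[-0.28,-0.24,0,0,0,0],[-0.28,-0.24,0,0,0,0],[-0.28,-0.24,0,0,0,0],[-0.28,-0.24,0,0,0,0],[-0.28,-0.24,0,0,0,0],[-0.28,-0.24,0,0,0,0],[0,0,0,0,0,0]]}'
```

```text
time_s: 1.1
ee_pos: [0.4246, 0.2659, 0.3003]
eef_rot: [-3.141, -0.0, 2.963]
force: [0.4, 0.8, -0.0]
grip_width: 0.0174
grip_force: 0.0
time_s: 2.1
ee_pos: [0.6348, 0.0065, 0.2988]
eef_rot: [-3.141, -0.002, 2.959]
force: [-0.0, 0.1, -0.3]
grip_width: 0.0007
grip_force: 0.0
```

```bash
python3 shift.py '{"motion": [[-0.26,-0.23,0,0,0,0],[-0.26,-0.23,0,0,0,0],[-0.26,-0.22,0,0,0,0],[0,0,0.2,0,0,0],[0,0,0.2,0,0,0],[0,0,0.2,0,0,0],[0,0,0,0,0,0]]}'
python3 - <<'E'
from station import ctrl, viewer, readout, job
import cv2,numpy as np
a=viewer.camera("scene")["pixels"][130:330,250:520];b=viewer.camera("side")["pixels"][130:330,150:420]
cv2.imwrite("pics/m1.png",np.hstack([cv2.resize(x,(400,296),interpolation=2) for x in(a,b)]))
E
```

```text
time_s: 2.8
ee_pos: [0.6972, -0.0702, 0.2372]
eef_rot: [-3.142, -0.005, 2.963]
force: [-0.0, 0.2, 0.7]
grip_width: 0.0006
grip_force: 0.0
```

View pics/m1.png

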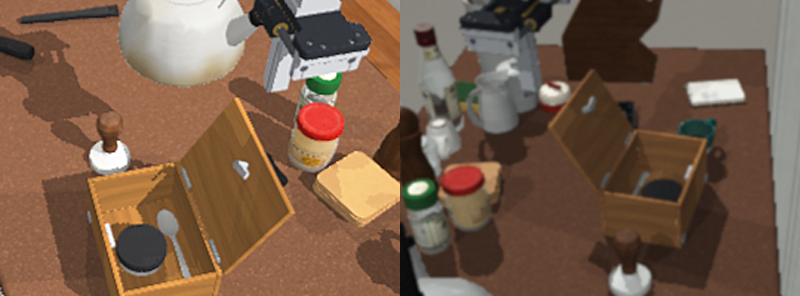

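The fingers are above and behind the lid, with no contact. In the scene crop the fingertip is at about (270,88). I'll check that against the model.

```bash
python3 - <<'E'
from geo import *
for n,ox,oy in(("scene",250,130),("side",150,130)):
    print(n,[((proj(n,[.697,-.070,z])-[ox,oy])*400/270).round() for z in(.215,.28,.145)])
E
```

```text
scene [array([273.,  88.]), array([284.,  45.]), array([262., 129.])]
side [array([133.,  93.]), array([126.,  50.]), array([140., 136.])]
```

To row units: 0.016 m is 0.16, 0.018 m is 0.18.

```bash
python3 shift.py '{"motion": [[-0.03,0,0.18,0,0,0],[-0.02,0,0.18,0,0,0],[0,0,0.18,0,0,0],[0,0,0.16,0,0,0],[0,0,0,0,0,0]]}'
python3 shift.py '{"motion": [[0.08,0,0,0,0,0],[0.08,0,0,0,0,0],[0.08,0,0,0,0,0],[0.08,0,0,0,0,0],[0.08,0,0,0,0,0]]}'
python3 shift.py '{"motion": [[0.08,0,0,0,0,0],[0.08,0,0,0,0,0],[0.08,0,0,0,0,0],[0.08,0,0,0,0,0]]}'
```

```text
time_s: 3.4
ee_pos: [0.7027, -0.0716, 0.1696]
eef_rot: [-3.142, -0.002, 2.963]
force: [0.4, -0.8, -0.3]
grip_width: 0.0003
grip_force: 0.0
time_s: 3.9
ee_pos: [0.6639, -0.0646, 0.1723]
eef_rot: [3.142, 0.003, 2.963]
force: [1.9, 0.2, 1.4]
grip_width: 0.0005
grip_force: 1.1
time_s: 4.3
ee_pos: [0.6315, -0.0589, 0.1703]
eef_rot: [-3.142, -0.0, 2.963]
force: [0.8, 0.1, 1.3]
grip_width: 0.0006
grip_force: 0.4
```

```bash
python3 shift.py '{"motion": [[0.06,0,0,0,0,0],[0.06,0,0,0,0,0],[0.06,0,0,0,0,0],[0.06,0,0,0,0,0],[0.05,0,0,0,0,0],[0.05,0,0,0,0,0]]}'
python3 - <<'E'
from station import ctrl, viewer, readout, job
import cv2,numpy as np
a=viewer.camera("scene")["pixels"][130:400,250:520];b=viewer.camera("side")["pixels"][130:400,150:420]
cv2.imwrite("pics/m2.png",np.hstack([cv2.resize(x,(400,400),interpolation=2) for x in(a,b)]))
E
```

```text
time_s: 4.9
ee_pos: [0.5983, -0.0529, 0.1703]
eef_rot: [-3.142, -0.0, 2.963]
force: [-0.4, 0.2, 0.5]
grip_width: 0.0003
grip_force: 0.0
```

View pics/m2.png

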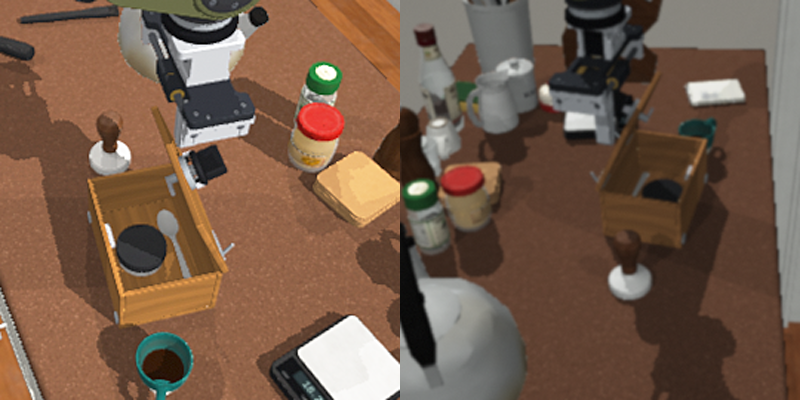

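The lid is past upright and standing forward of the finger. I'll stop, back off and see whether it falls.

To row units: -0.02 m is -0.2, -0.01 m is -0.1.

```bash
python3 shift.py '{"motion": [[-0.05,0,0,0,0,0],[-0.1,0,0,0,0,0],[-0.1,0,-0.1,0,0,0],[0,0,-0.2,0,0,0],[0,0,-0.2,0,0,0],[0,0,-0.2,0,0,0],[0,0,-0.2,0,0,0],[0,0,0,0,0,0],[0,0,0,0,0,0],[0,0,0,0,0,0]]}'
python3 - <<'E'
from station import ctrl, viewer, readout, job
import cv2,numpy as np
a=viewer.camera("scene")["pixels"];b=viewer.camera("side")["pixels"]
cv2.imwrite("pics/scene3.png",a);cv2.imwrite("pics/side3.png",b)
cv2.imwrite("pics/m3.png",np.hstack([cv2.resize(x,(400,400),interpolation=2) for x in(a[220:360,290:430],b[190:330,240:380])]))
E
```

```text
time_s: 6.0
ee_pos: [0.6232, -0.0574, 0.2589]
eef_rot: [-3.141, -0.002, 2.963]
force: [0.1, 0.7, -0.1]
grip_width: 0.0003
grip_force: 0.0
```

View pics/m3.png

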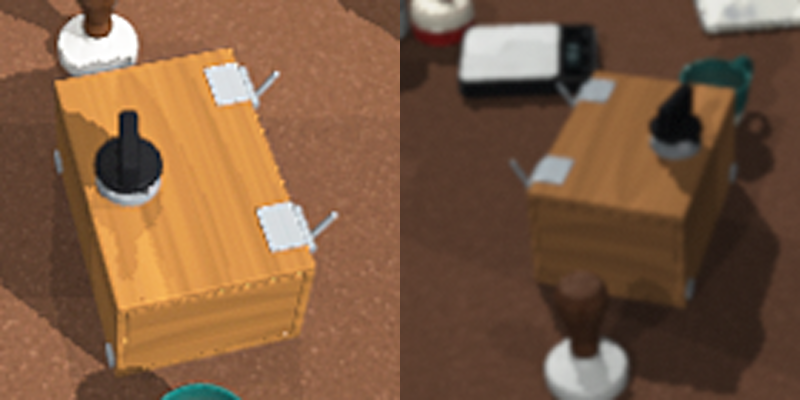

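The lid is shut, with the knob disc at about (129,165) in the left crop and the bar pointing up in the image. The tamper and cup haven't moved. Next I'll fit the knob silhouette for its position and angle.

```bash
cat > fit.py <<'E'
from geo import *
import cv2
from scipy.optimize import differential_evolution
im={n:cv2.imread(f"pics/{n}3.png") for n in("scene","side")}
roi={"scene":(315,250,355,295),"side":(320,215,352,250)}
S=8;mask={}
for n,(x0,y0,x1,y1) in roi.items():
    m=(im[n][y0:y1,x0:x1].max(2)<62).astype(np.uint8)
    k,l,st,_=cv2.connectedComponentsWithStats(m); m=l==1+np.argmax(st[1:,4]); mask[n]=m; print(n,m.sum(),st[1:,:].tolist())
def render(n,x,y,a):
    x0,y0,x1,y1=roi[n];c=np.zeros(((y1-y0)*S,(x1-x0)*S),np.uint8)
    t=np.linspace(0,6.28,40)
    disc=[[.021*np.cos(u),.021*np.sin(u),z] for u in t for z in(.102,.108)]
    bar=R.from_euler("z",a).apply([[i*.006,j*.021,z] for i in(-1,1) for j in(-1,1) for z in(.108,.132)])
    for P in(disc,bar):
        q=(proj(n,np.asarray(P)+[x,y,0])-[x0-.5,y0-.5])*S
        cv2.fillConvexPoly(c,cv2.convexHull(q.astype(np.int32)),255)
    return cv2.resize(c,None,fx=1/S,fy=1/S,interpolation=cv2.INTER_AREA)/255.
def cost(p): return sum(np.abs(render(n,p[0]+(p[3] if n=="side" else 0),p[1]+(p[4] if n=="side" else 0),p[2])-mask[n]).sum() for n in roi)
r=differential_evolution(cost,[(.485,.52),(-.115,-.075),(-.9,.1),(-.005,.005),(-.005,.005)],seed=1,maxiter=80);print(r.x,r.fun)
for a in np.arange(-.75,0,.1):print(round(a,2),round(cost([*r.x[:2],a,*r.x[3:]]),1),end="; ")
E
python3 fit.py
```

```text
scene 413 [[8, 9, 24, 29, 413]]
side 303 [[8, 0, 24, 27, 303], [27, 27, 5, 8, 22]]
[ 0.50505301 -0.09510402 -0.30066103 -0.00244097  0.00235542] 200.91372549019607
-0.75 281.0; -0.65 256.1; -0.55 233.3; -0.45 208.7; -0.35 201.3; -0.25 201.6; -0.15 205.8; -0.05 228.2;
```

```bash
python3 shift.py '{"motion": [[0.22,-0.115,0,0,0,0],[0.22,-0.115,0,0,0,0],[0.22,-0.115,0,0,0,0],[0.22,-0.115,0,0,0,0],[0.22,-0.115,0,0,0,0],[0,0,0,0,0,2.94],[0,0,0,0,0,2.94],[0,0,0,0,0,2.94],[0,0,0,0,0,2.94],[0,0,0,0,0,2.94]]}' 0.08
python3 shift.py '{"motion": [[0,0,0,0,0,2.94],[0,0,0,0,0,2.94],[0,0,0,0,0,2.94],[0,0,0,0,0,2.94],[0,0,0,0,0,2.94],[0,0,0,0,0,2.94],[0,0,0,0,0,2.94],[0,0,0,0,0,0],[0,0,0,0,0,0]]}'
python3 - <<'E'
from station import ctrl, viewer, readout, job
import cv2,numpy as np
c=viewer.camera("wrist");o=readout.get_obs();print(o["qpos"],o["ee_pos"],o["eef_rot"])
np.savez("w.npz",**c);cv2.imwrite("pics/w.png",c["pixels"]);print(c["fx"],c["cx"],c["cy"],np.round(c["extrinsics"],3))
E
```

```text
time_s: 7.1
ee_pos: [0.5047, -0.0944, 0.2599]
eef_rot: [-3.141, -0.001, 2.222]
force: [-0.1, 0.3, 0.7]
grip_width: 0.0773
grip_force: 0.0
time_s: 8.0
ee_pos: [0.5048, -0.0944, 0.2601]
eef_rot: [-3.141, 0.0, 1.203]
force: [0.3, -0.5, -0.8]
grip_width: 0.0802
grip_force: 0.0
[-2.56273009e-01  1.94088871e-01  1.57583304e+00 -1.35286705e-05
  1.37207774e+00  1.11533909e-01] [ 0.50482821 -0.09445027  0.26018736] [-3.14118965e+00  5.84795801e-05  1.20299209e+00]
371.64829954431775 318.64537372828636 238.85412310197586 [[ 0.933  0.346  0.094  0.532]
 [-0.359  0.9    0.247 -0.022]
 [ 0.001 -0.265  0.964  0.419]
 [ 0.     0.     0.     1.   ]]
```

View pics/w.png

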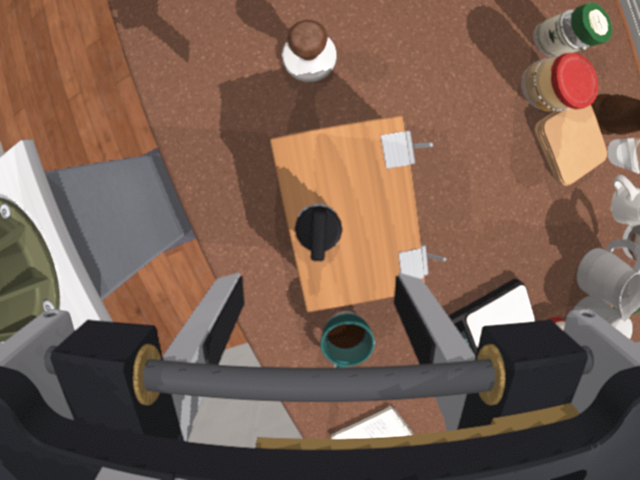

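The wrist view shows the bar from about (320,209) to (318,258), with its disc centred at (318,228).

```bash
python3 - <<'E'
import numpy as np
from geo import R
w=np.load("w.npz");E=w["extrinsics"];f=w["fx"]
def P(u,v,z):
    x,y=u-w["cx"],v-w["cy"];r=np.hypot(x,y)+1e-9;t=r/f
    d=E[:3,:3]@[np.sin(t)*x/r,-np.sin(t)*y/r,-np.cos(t)];return E[:3,3]+d*(z-E[2,3])/d[2]
im=w["pixels"];
# bar top: differ in shade from disc? print gray profile
g=im.max(2)[200:264,290:346]
for r in range(0,64,4):print(200+r,' '.join('%3d'%v for v in g[r,4:52:2]))
for a,b in(((320,209),(318,258)),):
    A,B=P(*a,.132),P(*b,.132);d=A-B;print(A,B,np.hypot(*d[:2]),"yaw from +y",np.arctan2(-d[0],d[1]))
print("disc",P(318,228,.108))
E
```

```text
200 145 146 146 145 151 150 149 151 153 151 148 142 135 140 145 185 217 213 212 221 221 221 220 219
204 147 145 147 146 146 151 150 148 147 135 132 129 120 119 129 136 163 208 212 219 220 222 222 220
208 146 145 146 147 143 134 109  63  33  28  23  23  21  25  22  27  37  65 109 168 219 223 223 222
212 148 146 142 119  63  30  31  37  33  26  33  35  34  34  34  32  38  46  42  38  83 174 223 223
216 149 143 107  44  27  31  32  32  31  27  38  40  44  47  49  46  40  47  45  44  45  52 158 225
220 150 101  28  29  32  29  32  35  34  27  36  44  45  46  49  44  41  45  46  45  46  45  42 138
224 137  54  31  33  31  34  31  31  29  31  38  44  44  47  48  43  39  45  46  44  46  48  48  69
228 102  28  30  30  27  31  31  29  28  29  37  42  45  46  49  45  40  44  46  46  46  46  55  49
232 178  61  28  32  32  33  32  29  27  29  37  43  46  47  47  41  38  46  47  44  45  46  58  60
236 195 101  27  32  31  28  29  28  29  33  41  44  45  49  49  42  41  44  44  46  45  54  61 125
240 207 187 115  32  27  32  28  30  26  28  41  43  45  49  48  42  44  45  44  45  53  62 116 209
244 191 195 196 146  56  31  29  30  28  30  43  44  47  50  48  43  43  47  48  56  71 158 195 216
248 183 193 197 200 196 171 116  49  24  32  43  43  47  51  48  44  47  55 110 170 196 192 190 213
252 151 194 194 198 198 192 191 196 143  34  39  44  47  50  48  94 179 184 188 196 197 195 205 211
256 125 198 198 196 198 194 190 190 127  34  42  43  49  50  46 111 190 184 185 193 198 209 211 208
260  97 179 214 208 204 194 189 191 184 130  92  87  90  82 109 178 202 188 182 194 212 217 212 207
[ 0.51361293 -0.07314046  0.132     ] [ 0.49760399 -0.11034025  0.132     ] 0.04049827982285971 yaw from +y -0.4063937012924547
disc [ 0.50450774 -0.0923623   0.108     ]
```

To row units: 0.02 m is 0.2, 0.015 m is 0.15, 0.038 rad is 0.76.

```bash
python3 shift.py '{"motion": [[0,0,0.2,0,0,0.76],[0,0,0.2,0,0,0],[0,0,0.2,0,0,0],[0,0,0.2,0,0,0],[0,0,0.2,0,0,0],[0,0,0.15,0,0,0],[0,0,0.1,0,0,0],[0,0,0,0,0,0]]}' 0.05
python3 shift.py '{"motion": [[0,0,0,0,0,0],[0,0,0,0,0,0],[0,0,0,0,0,0],[0,0,0,0,0,0],[0,0,0,0,0,0],[0,0,0,0,0,0]]}' 0.0 30
```

```text
time_s: 8.85
ee_pos: [0.5044, -0.0943, 0.1344]
eef_rot: [-3.14, 0.0, 1.162]
force: [0.1, -0.1, -0.2]
grip_width: 0.0502
grip_force: 0.0
time_s: 9.45
ee_pos: [0.5046, -0.0943, 0.1355]
eef_rot: [-3.141, 0.0, 1.161]
force: [-3.7, 0.9, 4.0]
grip_width: 0.0117
grip_force: 30.0
```

To row units: 0.001 m is 0.01.

```bash
python3 shift.py '{"motion": [[0,0,0.01,0,0,0],[0,0,0.01,0,0,0],[0,0,0.01,0,0,0],[0,0,0,0,0,0]]}'|grep -E "ee|force: \["
for i in 1; do python3 shift.py '{"motion": [[0,0,0.01,0,0,0],[0,0,0,0,0,0]]}'|grep -E "ee|force: \["; done
python3 shift.py '{"motion": [[0,0,0.01,0,0,0],[0,0,0,0,0,0]]}'|grep -E "ee|force: \["
```

```text
ee_pos: [0.5046, -0.0943, 0.1325]
eef_rot: [-3.141, 0.0, 1.161]
force: [-4.5, 1.9, 4.7]
ee_pos: [0.5046, -0.0943, 0.1316]
eef_rot: [-3.141, 0.0, 1.161]
force: [-6.4, 1.9, 6.0]
ee_pos: [0.5046, -0.0943, 0.1306]
eef_rot: [-3.141, 0.0, 1.161]
force: [-4.5, 2.0, 6.3]
```

To row units: -0.001 m is -0.01, 0.001 m is 0.01.

```bash
python3 shift.py '{"motion": [[0,-0.01,0.01,0,0,0],[0,0,0,0,0,0]]}'|grep -E "ee|force: \["
python3 shift.py '{"motion": [[0,0,0.01,0,0,0],[0,0,0,0,0,0]]}'|grep -E "ee|force: \["
python3 shift.py '{"motion": [[0,0,0.01,0,0,0],[0,0,0,0,0,0]]}'|grep -E "ee|force: \["
```

```text
ee_pos: [0.5044, -0.0942, 0.1302]
eef_rot: [3.14, -0.0, 1.161]
force: [-1.3, 0.8, 6.9]
ee_pos: [0.5045, -0.0942, 0.13]
eef_rot: [3.14, -0.0, 1.161]
force: [-6.4, 0.6, 17.9]
ee_pos: [0.5045, -0.0942, 0.1299]
eef_rot: [3.139, -0.0, 1.161]
force: [-11.8, 2.8, 28.2]
```

```bash
cat > st.py <<'E'
from station import ctrl, viewer, readout, job
o=readout.get_obs();print(o["time_s"],o["ee_pos"].round(4),"yaw",o["eef_rot"][2].round(3),"F",o["force"].round(1),"Mz",o["moment"].round(2),o["grip_force"],o["grip_width"])
E
python3 shift.py '{"motion": [[0,-0.015,-0.004,0,0,0],[0,0,0,0,0,0]]}'>/dev/null;python3 st.py
python3 shift.py '{"motion": [[0,0,0,0,0,1],[0,0,0,0,0,1],[0,0,0,0,0,1],[0,0,0,0,0,1],[0,0,0,0,0,0]]}'>/dev/null;python3 st.py
```

```text
11.05 [ 0.5042 -0.0941  0.13  ] yaw 1.161 F [ 0.5 -1.  16.8] Mz [-0.34  0.1   0.02] 30.01073330640793 0.01200369531029652
11.55 [ 0.5042 -0.0941  0.13  ] yaw 0.959 F [-0.1 -1.2 17.1] Mz [-0.33  0.17 -0.01] 30.01039355993271 0.011838143054727066
```

```bash

python3 shift.py '{"motion": [[0,0,0.003,0,0,1],[0,0,0,0,0,1.2],[0,0,0,0,0,1.2],[0,0,0,0,0,1.2],[0,0,0,0,0,1.2],[0,0,0,0,0,0]]}'>/dev/null;python3 st.py
python3 shift.py '{"motion": [[0,0,0,0,0,1.4],[0,0,0,0,0,1.4],[0,0,0,0,0,1.4],[0,0,0,0,0,1.4],[0,0,0,0,0,0]]}'>/dev/null;python3 st.py
```

```text
12.15 [ 0.5042 -0.0941  0.1299] yaw 0.669 F [-1.1 -1.2 20.3] Mz [-0.3   0.5  -0.02] 30.013846457004547 0.01174991610984092
12.65 [ 0.5042 -0.0941  0.1299] yaw 0.388 F [-1.8 -1.1 20.2] Mz [-0.27  0.49  0.03] 30.01035511493683 0.011711995393010164
```

```bash

python3 shift.py '{"motion": [[0,0,0,0,0,1.4],[0,0,0,0,0,1.4],[0,0,0,0,0,1.4],[0,0,0,0,0,1.4],[0,0,0,0,0,1.4],[0,0,0,0,0,1.4],[0,0,0,0,0,0]]}'>/dev/null;python3 st.py
python3 shift.py '{"motion": [[0,0,0,0,0,1],[0,0,0,0,0,1],[0,0,0,0,0,0]]}'>/dev/null;python3 st.py
python3 shift.py '{"motion": [[0,0,0,0,0,0.8],[0,0,0,0,0,0.8],[0,0,0,0,0,0]]}'>/dev/null;python3 st.py
```

```text
13.35 [ 0.5042 -0.0941  0.1299] yaw -0.032 F [-0.8 -0.6 20.3] Mz [-0.25  0.52  0.  ] 30.006675124168396 0.01159233154385415
13.65 [ 0.5042 -0.0941  0.1299] yaw -0.131 F [-2.  -1.1 20.5] Mz [-0.27  0.57  0.04] 30.006530284881592 0.011994289391051299
13.95 [ 0.5042 -0.0941  0.1299] yaw -0.21 F [-1.7 -1.4 20.1] Mz [-0.22  0.57  0.08] 30.007941126823425 0.011444210112162298
```

```bash

python3 shift.py '{"motion": [[0,0,0,0,0,0.6],[0,0,0,0,0,0]]}'>/dev/null;python3 st.py
python3 shift.py '{"motion": [[0,0,0,0,0,0.6],[0,0,0,0,0,0]]}'>/dev/null;python3 st.py
python3 shift.py '{"motion": [[0,0,0,0,0,0.6],[0,0,0,0,0,0]]}'>/dev/null;python3 st.py
```

```text
14.15 [ 0.5042 -0.0941  0.1299] yaw -0.24 F [-1.2 -1.8 20.2] Mz [-0.28  0.53  0.39] 30.14665335416794 0.01205208725324204
14.35 [ 0.5042 -0.0941  0.1299] yaw -0.269 F [-2.1 -0.8 20. ] Mz [-0.23  0.51  0.52] 30.635921359062195 0.011793976191286613
14.55 [ 0.5042 -0.0941  0.1299] yaw -0.299 F [-1.1 -1.4 19.3] Mz [-0.24  0.55  0.68] 31.484031943255104 0.012127955913376119
```

```bash

python3 shift.py '{"motion": [[0,0,0,0,0,-1],[0,0,0,0,0,0]]}'>/dev/null;python3 st.py
python3 shift.py '{"motion": [[0,0,0,0,0,0],[0,0,0,0,0,0],[0,0,0,0,0,0],[0,0,0,0,0,0]]}' 0.05 >/dev/null;python3 st.py
python3 shift.py '{"motion": [[0,0,-0.05,0,0,0],[0,0,-0.1,0,0,0],[0,0,-0.2,0,0,0],[0,0,-0.3,0,0,0],[0,0,-0.3,0,0,0],[0,0,-0.3,0,0,0],[0,0,0,0,0,0],[0,0,0,0,0,0]]}' >/dev/null;python3 st.py
python3 - <<'E'
from station import ctrl, viewer, readout, job
import cv2,numpy as np
w=viewer.camera("wrist");np.savez("w2.npz",**w)
b=viewer.camera("side")["pixels"];a=w["pixels"]
cv2.imwrite("pics/end.png",np.hstack([cv2.resize(a,(440,330)),cv2.resize(b[170:350,230:410],(330,330),interpolation=2)]))
E
```

```text
14.75 [ 0.5042 -0.0941  0.1299] yaw -0.247 F [-1.5 -1.3 20.6] Mz [-0.21  0.53  0.34] 30.152495205402374 0.011993073724610143
15.15 [ 0.5028 -0.0934  0.1277] yaw -0.249 F [0.2 0.2 1.4] Mz [-0.04  0.13 -0.03] 0.3607067924895091 0.0401485899019846
15.95 [ 0.5025 -0.0934  0.2529] yaw -0.249 F [ 0.3  0.1 -0. ] Mz [0.01 0.16 0.  ] 0.0 0.05008856414818021
```

View pics/end.png

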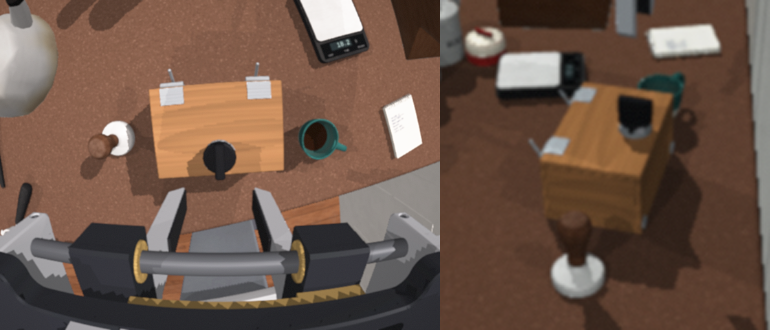

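The lid is shut and the bar lies along the box's x, at (219,160) in the left image. The tamper and cup stand where they were, and the gripper is clear.

```bash
python3 -c "
from station import ctrl, viewer, readout, job
print(job.hand_in())"
```

```text
the job is handed in; nothing more can be done
None
```

The job is handed in: the lid dropped shut by its own weight, the knob was pressed until it bottomed (28 N at most) and turned clockwise to its end stop, then released, and in the last pictures the tamper and cup had not moved.

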